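# Open the dust inlet and start the extractor

## Task

Get the dust extraction going before sanding: with the fingertips push the orange cover of the bench dust inlet all the way open, then press the green start button on the grey control box fully in, without ramming it, and let it spring back. Do not press green before the cover is open, do not touch the red, yellow or blue buttons at all, and grasp, lift or shift nothing else on the bench.

Things in the scene. Friction and masses are not known exactly. Their poses are not given: they have to be found in the camera images.
- inlet: fixed dust inlet on the bench: grey plate 130 (x) by 280 (y) by 12 mm thick with aluminium side rails 22 mm high along its long (y) sides; the rails leave 106 mm between them. Origin: centre of its underside, on the bench. The orange cover slides along its +y axis to open, uncovering a round black grated inlet (76 mm across, centre 55 mm towards -y), to a low aluminium cross stop near the +y end
- cover (a joint): how far the orange cover has slid, in m: 0 = shut, 0.100 = fully open against the stop. It starts between 0 and 0.012, slides with about 3 N of friction and stays where it is left
- cover_face (a point): centre of the orange cover's rear side (towards -y of the inlet), the face to push on; moves with the cover. The cover is a solid block 94 by 94 mm, 32 mm tall, too wide to grasp: underside 13.5 mm, this point 29.5 mm, top 45.5 mm above the bench. Behind it lies the flat grey plate (top 12 mm above the bench), 38 mm long when the cover is shut, then bare bench
- box: fixed grey control box with black top, 100 (x) by 250 (y) by 45 mm tall; origin: centre of its underside, on the bench. Its four buttons stand upright in a row along its y axis, 60 mm apart, the colours in any order
- green_top (a point): centre of the top of the green start button (round, 28 mm across, pressed straight down)
- green (a joint): how far the green button is down, in m: 0 = up, 0.006 = fully in, which takes about 5 N; it springs back
- green_base: round grey housing of the green button, 44 mm across, 12 mm tall; the cap stands 10 mm above it when up, 4 mm when fully in; origin at its underside, on the control box, 46 mm above the bench
- red_base: round grey housing of the red button, same sizes as the green one (44 mm across, cap 28 mm); origin at its underside; neither housing nor cap to be touched
- yellow_base: round grey housing of the yellow button, same sizes as the green one (44 mm across, cap 28 mm); origin at its underside; neither housing nor cap to be touched
- blue_base: round grey housing of the blue button, same sizes as the green one (44 mm across, cap 28 mm); origin at its underside; neither housing nor cap to be touched
- hammer: loose hammer of blue plastic, 270 mm long, lying along its x, head at +x 100 mm wide, 34 mm tall
- ratchet: loose chrome ratchet, 205 mm long, lying along its x, up to 28 mm tall
- bowl: loose small white ceramic bowl of steel nuts, 110 mm across, 42 mm tall; origin: centre of its underside
- sander: loose wooden sanding block, 60 by 110 by 35 mm; origin: centre of its underside
- pliers: loose steel locking pliers, 195 mm long, lying along its x, 18 mm tall
- tape: loose yellow tape measure, 65 by 35 by 55 mm tall; origin: centre of its underside
- tin: loose small green tin with brass lid, 44 mm across, 30 mm tall; origin: centre of its underside

How it is judged:
By the outcome, as a careful person would: the job done as asked, in the order asked, and still so for the second after the job is handed in, with the robot touching nothing.
It also fails if it takes over 45 s, if anything falls off the work surface, if the arm or the gripper's body presses on something with over 40 N, if the wrist force passes 120 N, or if a joint passes its speed limit or range.

## Robot

A 6-joint arm with a two-finger parallel gripper is mounted at the origin on the work surface. World frame = base frame: x ahead of the robot, y to its left, z up, the work surface at z = 0. Lengths are in mm, angles in rad, forces in N, time in s.
With the tool pointing down it reaches from about 350 to 850 mm from the base axis. Payload 8.1 kg.
Tool frame: the origin (TCP) lies midway between the tips of the shut fingers; the grasp point (between the pads) lies env.tcp_to_grasp behind it (env.tcp_to_grasp is the distance from the TCP to the grasp point, in mm); z points along the fingers, y is the line along which they close (so a half turn about z gives the same grasp; the last joint's range is limited). The gripper opens to 85 mm and grips with 20 to 120 N. Pads are 22 mm wide; open, the fingers measure 114 mm over their backs; the gripper's body (76 mm by 85 mm) begins 54 mm behind the grasp point. The pads swing forward as they close: fully open they stand 13 mm farther back than shut.
Start: joints at [-1.232, 0.13, 1.488, -0, 1.523, -0.085], TCP at [246.756, -546.915, 201.792] pointing down, gripper open.
Joint ranges: [-2.96, 2.96], [-0.89, 2.26], [0.02, 2.5], [-1.34, 4.48], [0, 2.73], [-2.66, 2.66]. Speed limits (rad/s): [2.39, 2.39, 2.79, 3.14, 3.14, 3.14].

## Interface

Orientations are given as a unit quaternion [x, y, z, w].
In Python, from plant import env gives the robot as it stands.
- The arm moves only by the shell command python3 -m jog 'ROWS' [FORCE]. ROWS is a JSON object of lists of equal length, an entry for each row: "grip": the finger opening in cm, from 0 to 8.54; "translation": the shift along the tool's x, y, z in cm, a list of three; "twist": the turn, a rotation vector about the tool's x, y, z in degrees, a list of three. A call has 1 to 20 rows; each row shifts and turns the commanded pose from where the row before left it, along the tool's axes as they then stand; what a row does not reach is not made up. A row lasts 1/10 s, in which the tool goes at most 50 mm and 8.59 degrees, less where a joint would pass 70% of its speed; a pose out of reach is approached as far as the arm can. A call is refused whole if a number of a shift passes 5 or a number of a turn 8.59, either way. A call with a gripper value outside its range is refused whole. The fingers move at their own pace and stop on an object; FORCE is the grip in N (left out, the last holds). Time passes only in rows, so rows that do not move let the fingers close. It gives the time, the measured TCP pose, the force, the opening and the grip force at its end, in the units of the state.
- env.read_state(): the state, without advancing time (a new reading comes with each control period).
- env.grab_frame(name): name is "side" or "top" or "wrist"; returns the picture (480x640x3 uint8, blue, green, red); there is no depth.
- env.camera_model(name): a dict with "vertical_fov" (degrees; the focal length in pixels is half the picture's height over the tangent of half this angle, whatever the lens; pixels are square), "cx", "cy" (the principal point, pixels), "origin" and "orientation" of the camera in the world. Camera axes: x right, y down, z forward; pixel columns grow to the right and rows downward; lengths in mm; the calibration is good to about 2 mm. A picture is of the moment at which its call begins: read the wrist's pose just before it. camera_model takes no time and is no camera call; for the wrist camera it gives the pose at the moment of the call.
- env.job_done(): hands the job in; it is judged then, once.
The state is a dict: "clock": time; "qpos": joint angles; "dq": joint speeds; "joint_torque": joint torques, N m; "ee_pos": TCP position; "tool_rot": TCP orientation; "contact_force": force on the tool from outside, world axes, zero at the start; "torque": the same for the moment, N m; "finger_gap": finger opening in mm; "finger_force": force on a finger pad.
Only numpy, scipy, OpenCV 4.12 (cv2) and the standard library are available. Lean on these libraries where they do the work, as an engineer would, in place of code of your own. Each camera call takes 0.05 s, during which the arm holds its last target. There are 200 camera calls.

## Working session

There is one attempt and no reset: what is moved stays moved. The work goes in short steps, Python scripts to look and compute and a shell command to move; the robot and the scene stay as the last step left them, time stands still between calls to the robot, and variables do not carry over. Pictures are saved under pics/ and viewed, at most 10 in all, crops included, and the job is handed in when it is done.

```bash
mkdir -p pics; ls; python3 - <<'E'
from plant import env
import cv2
s=env.read_state(); print(s['clock'],s['ee_pos'],s['tool_rot'],s['finger_gap'],env.tcp_to_grasp)
for n in('top','side'):
    cv2.imwrite(f'pics/{n}0.png',env.grab_frame(n)); print(n,env.camera_model(n))
E
```

```text
pics
0.0 [ 246.55669106 -546.32557577  200.72087752] [ 9.77629370e-01  2.10332895e-01 -1.13187045e-04 -9.35326254e-04] 85.3150320534637 18.700000000000003
top {'vertical_fov': 46.80454183178859, 'cx': 318.0982995102681, 'cy': 235.13641423325797, 'origin': array([ 347.19991627,  -25.46808651, 1483.4207764 ]), 'orientation': array([-0.69621471,  0.71406162, -0.04295713,  0.05963021])}
side {'vertical_fov': 42.438308099572915, 'cx': 315.3874675145564, 'cy': 233.90913169878542, 'origin': array([ 447.30471738, -930.8898163 ,  926.61031232]), 'orientation': array([ 0.91636531, -0.03793238,  0.0237569 , -0.39783334])}
```

View pics/top0.png

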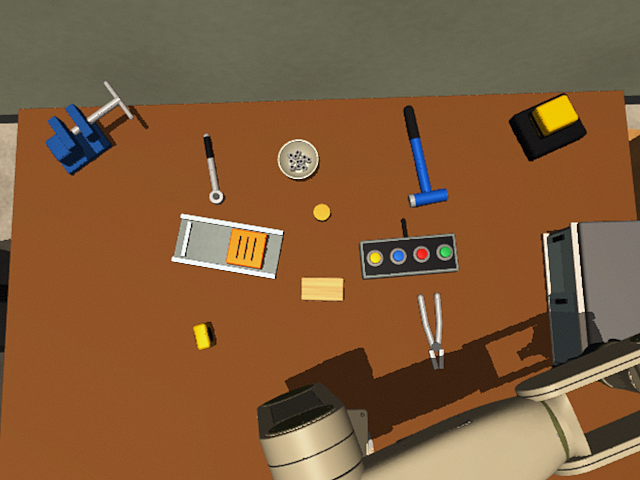

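View pics/side0.png

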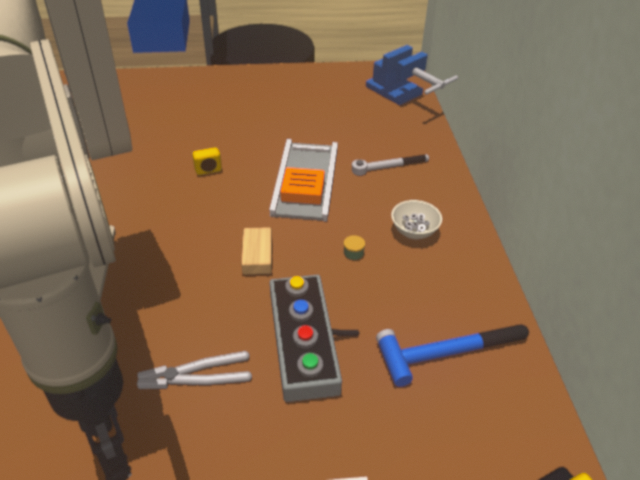

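The top view shows the inlet at about (228,246), with the orange cover at (247,248) and the stop at its left (+y) end (188,235). The buttons run yellow (375,257), blue (398,256), red (421,254), green (446,252). The side view agrees: cover (303,185), green (310,361).

```bash
cat > h.py <<'E'
import numpy as np, cv2
from plant import env
from scipy.spatial.transform import Rotation as R
def ray(m,p):
    f=240/np.tan(np.radians(m['vertical_fov'])/2)
    return m['origin'],R.from_quat(m['orientation']).apply([(p[0]-m['cx'])/f,(p[1]-m['cy'])/f,1])
def plane(m,p,z):
    o,d=ray(m,p); return o+d*(z-o[2])/d[2]
def tri(a,b):
    (o1,d1),(o2,d2)=a,b
    t=np.linalg.lstsq(np.c_[d1,-d2],o2-o1,rcond=None)[0]
    p,q=o1+t[0]*d1,o2+t[1]*d2
    return (p+q)/2,np.linalg.norm(p-q)
def blob(img,roi,lo,hi):
    x0,y0,x1,y1=roi
    hsv=cv2.cvtColor(img,cv2.COLOR_BGR2HSV); k=cv2.inRange(hsv,lo,hi)
    z=np.zeros_like(k); z[y0:y1,x0:x1]=k[y0:y1,x0:x1]
    c=max(cv2.findContours(z,cv2.RETR_EXTERNAL,cv2.CHAIN_APPROX_NONE)[0],key=cv2.contourArea)
    return c
E
python3 - <<'E'
from h import *
np.set_printoptions(precision=1,suppress=True)
T,S=cv2.imread('pics/top0.png'),cv2.imread('pics/side0.png')
mt,ms=env.camera_model('top'),env.camera_model('side')
B={'yellow':(22,34),'blue':(100,125),'red':(0,8),'green':(45,80)}
def cen(c): m=cv2.moments(c); return m['m10']/m['m00'],m['m01']/m['m00']
for n,(a,b) in B.items():
    ct=blob(T,(355,230,465,285),(a,130,100),(b,255,255)); cs=blob(S,(268,270,345,400),(a,130,100),(b,255,255))
    p,e=tri(ray(mt,cen(ct)),ray(ms,cen(cs)))
    print(n,p,e,'plane68',plane(mt,cen(ct),67)[:2],plane(ms,cen(cs),66)[:2],cv2.contourArea(ct),cv2.contourArea(cs))
hsv=cv2.cvtColor(T,cv2.COLOR_BGR2HSV)
print('V along row 248', hsv[262,225:272].tolist()[::3])
for V in (100,200,):
    ct=blob(T,(165,205,290,285),(5,200,V),(18,255,255)); r=cv2.minAreaRect(ct); q=cv2.boxPoints(r)
    P=np.array([plane(mt,x,45.5)[:2] for x in q]); print(V,'cover',P.mean(0),P.tolist(),np.linalg.norm(np.diff(P,axis=0),axis=1))
# whole inlet by not-wood
k=cv2.inRange(hsv,(0,0,90),(180,110,255)); z=np.zeros_like(k); z[205:285,165:292]=k[205:285,165:292]
z=cv2.morphologyEx(z,cv2.MORPH_CLOSE,np.ones((15,15)))
c=max(cv2.findContours(z,cv2.RETR_EXTERNAL,cv2.CHAIN_APPROX_NONE)[0],key=cv2.contourArea)
q=cv2.boxPoints(cv2.minAreaRect(c)); P=np.array([plane(mt,x,22)[:2] for x in q]); print('inlet',P.mean(0),P.tolist(),np.linalg.norm(np.diff(P,axis=0),axis=1))
crop=cv2.resize(T[200:290,160:300],None,fx=5,fy=5,interpolation=cv2.INTER_NEAREST); cv2.imwrite('pics/c1.png',crop)
E
```

```text
yellow [ 493.3 -138.4   61.6] 0.48723440937988655 plane68 [ 492.9 -138. ] [ 492.8 -142.5] 68.5 103.0
blue [ 496.9 -198.3   61.8] 0.36349841592158505 plane68 [ 496.6 -197.6] [ 496.5 -201.8] 72.0 128.5
red [ 500.5 -258.4   61.8] 0.4063159267152371 plane68 [ 500.2 -257.6] [ 500.1 -261.8] 76.0 170.0
green [ 504.2 -318.5   61.5] 0.4306800692915941 plane68 [ 503.8 -317.4] [ 503.7 -321.8] 70.5 137.0
V along row 248 [[15, 56, 186], [15, 245, 236], [19, 212, 248], [19, 209, 244], [21, 198, 242], [20, 201, 242], [20, 203, 240], [20, 200, 241], [20, 201, 242], [20, 196, 243], [20, 200, 240], [21, 202, 240], [10, 255, 209], [53, 19, 121], [32, 20, 170], [34, 21, 169]]
100 cover [528.9 195.6] [[492.49992671756195, 249.540988128808], [583.9048291023872, 233.63159649740015], [565.164615964693, 141.32287515730684], [474.2168788749734, 157.9934915244164]] [92.8 94.2 92.5]
200 cover [529.  196.1] [[492.5781954033262, 249.57685084120317], [584.3847903721925, 232.86513960136637], [565.2766720894791, 142.31260283024665], [473.9332584384234, 159.7698363517846]] [93.3 92.5 93. ]
inlet [540.5 251.3] [[501.80319196189294, 401.5067729240116], [633.4863605018952, 381.42678501615154], [578.1479279950538, 99.50970025343854], [448.3772788723146, 122.8851100459958]] [133.2 287.3 131.9]
```

View pics/c1.png

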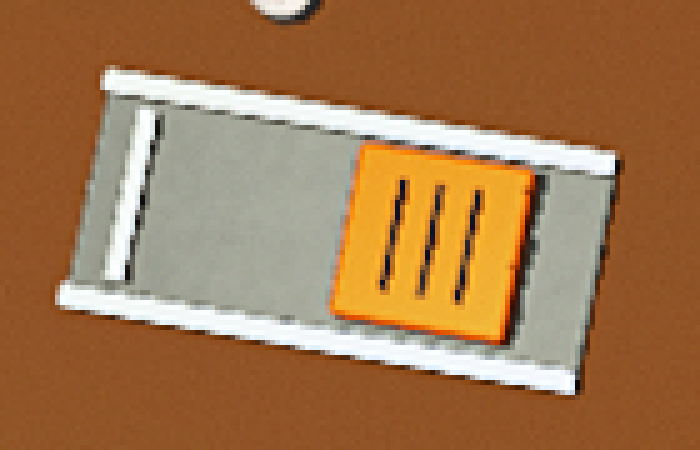

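The crop shows the cover square between the rails, almost shut. Inlet y is about 11° from world +y, the rear face is near (520,150), and green is near (504,-318). Next I shut the fingers and yaw tool x onto the inlet's +y.

```bash
python3 -m jog '{"grip":[0,0,0,0,0,0,0,0],"translation":[[0,0,0],[0,0,0],[0,0,0],[0,0,0],[0,0,0],[0,0,0],[0,0,0],[0,0,0]],"twist":[[0,0,-7],[0,0,-7],[0,0,-7],[0,0,-7],[0,0,-7],[0,0,-7],[0,0,-7],[0,0,-5.7]]}' 30
python3 -m jog '{"grip":[0,0,0,0,0,0,0,0,0,0,0,0,0,0,0,0,0,0],"translation":[[2,0.4,0],[4,0.8,0],[4,0.8,0],[4,0.8,0],[4,0.8,0],[4,0.8,0],[4,0.8,0],[4,0.8,0],[4,0.8,0],[4,0.8,0],[4,0.8,0],[4,0.8,0],[4,0.8,0],[4,0.8,0],[4,0.8,0],[4,0.8,0],[4,0.8,0],[2,0.4,0]],"twist":[[0,0,0],[0,0,0],[0,0,0],[0,0,0],[0,0,0],[0,0,0],[0,0,0],[0,0,0],[0,0,0],[0,0,0],[0,0,0],[0,0,0],[0,0,0],[0,0,0],[0,0,0],[0,0,0],[0,0,0],[0,0,0]]}'
cat >> h.py <<'E'
def rel(t):
    s=env.read_state(); r=R.from_quat(s['tool_rot'])
    print('t',s['clock'],'pos',s['ee_pos'].round(1),'yaw',np.degrees(np.arctan2(*r.as_matrix()[1::-1,0])).round(1),'tool shift cm',(r.inv().apply(np.array(t)-s['ee_pos'])/10).round(2),'F',np.round(s['contact_force'],1))
E
python3 -c "
from h import *
rel([513,115,23])"
```

```text
clock: 0.9
ee_pos: [246.6, -546.5, 201.1]
tool_rot: [0.77, 0.638, 0.0, -0.001]
contact_force: [0.8, -0.3, 1.0]
finger_gap: -0.3
finger_force: 0.0
clock: 2.7
ee_pos: [510.4, 97.5, 201.2]
tool_rot: [0.771, 0.637, -0.0, -0.0]
contact_force: [-0.3, -0.7, -0.1]
finger_gap: -0.3
finger_force: 0.0
t 2.7 pos [510.4  97.5 201.2] yaw 79.1 tool shift cm [ 1.75 -0.07 17.82] F [-0.3 -0.7 -0.1]
```

```bash
python3 -m jog '{"grip":[0,0,0,0,0,0,0],"translation":[[0.8,0,2],[0.9,0,4],[0,0,4],[0,0,4],[0,0,2],[0,0,1.2],[0,0,0.5]],"twist":[[0,0,0],[0,0,0],[0,0,0],[0,0,0],[0,0,0],[0,0,0],[0,0,0]]}'
python3 - <<'E'
from h import *
rel([513,115,24])
cv2.imwrite('pics/side1.png',cv2.resize(env.grab_frame('side')[100:260,200:400],None,fx=3,fy=3))
E
```

```text
clock: 3.4
ee_pos: [512.5, 111.1, 23.5]
tool_rot: [0.772, 0.636, -0.001, -0.001]
contact_force: [-1.2, -0.1, 0.7]
finger_gap: 0.3
finger_force: 0.0
t 3.4 pos [512.5 111.1  23.5] yaw 79.0 tool shift cm [ 0.39 -0.03 -0.05] F [-1.2 -0.1  0.7]
```

View pics/side1.png

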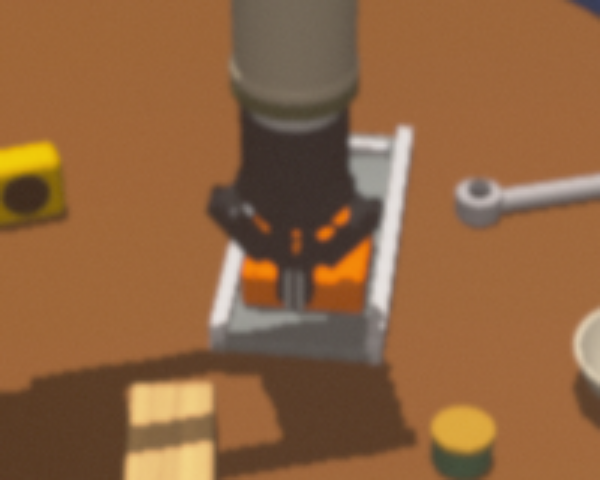

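The fingertips hang over the plate behind the cover, centred between the rails and touching nothing. Now push along tool x.

```bash
python3 -m jog '{"grip":[0,0,0,0,0,0,0,0,0,0,0,0,0,0,0],"translation":[[0.6,0,0],[0.8,0,0],[0.6,0,0],[0.6,0,0],[0.8,0,0],[0.8,0,0],[0.8,0,0],[0.8,0,0],[0.8,0,0],[0.8,0,0],[0.8,0,0],[0.8,0,0],[0.8,0,0],[0.6,0,0],[0.5,0,0]],"twist":[[0,0,0],[0,0,0],[0,0,0],[0,0,0],[0,0,0],[0,0,0],[0,0,0],[0,0,0],[0,0,0],[0,0,0],[0,0,0],[0,0,0],[0,0,0],[0,0,0],[0,0,0]]}'
python3 - <<'E'
from h import *
rel([537,237,24])
E
```

```text
clock: 4.95
ee_pos: [534.4, 218.8, 24.8]
tool_rot: [0.772, 0.636, -0.0, 0.0]
contact_force: [0.4, 0.7, 0.2]
finger_gap: -0.3
finger_force: 0.0
t 4.95 pos [534.4 218.8  24.8] yaw 79.0 tool shift cm [ 1.84 -0.09  0.08] F [0.4 0.7 0.2]
```

```bash
python3 -m jog '{"grip":[0,0,0],"translation":[[0.5,0,0],[0.5,0,0],[0.3,0,0]],"twist":[[0,0,0],[0,0,0],[0,0,0]]}'
python3 -m jog '{"grip":[0,0],"translation":[[0.2,0,0],[0.2,0,0]],"twist":[[0,0,0],[0,0,0]]}'
python3 - <<'E'
from h import *
rel([537,237,24])
cv2.imwrite('pics/side2.png',cv2.resize(env.grab_frame('side')[100:260,200:400],None,fx=3,fy=3))
E
```

```text
clock: 5.25
ee_pos: [536.9, 231.4, 24.8]
tool_rot: [0.772, 0.636, 0.0, -0.0]
contact_force: [-0.1, 0.8, -0.3]
finger_gap: 0.0
finger_force: 0.0
clock: 5.45
ee_pos: [537.6, 235.0, 24.8]
tool_rot: [0.772, 0.636, -0.0, 0.0]
contact_force: [-1.3, -1.0, 0.2]
finger_gap: 0.0
finger_force: 0.0
t 5.45 pos [537.6 235.   24.8] yaw 79.0 tool shift cm [ 0.19 -0.1   0.08] F [-1.3 -1.   0.2]
```

View pics/side2.png

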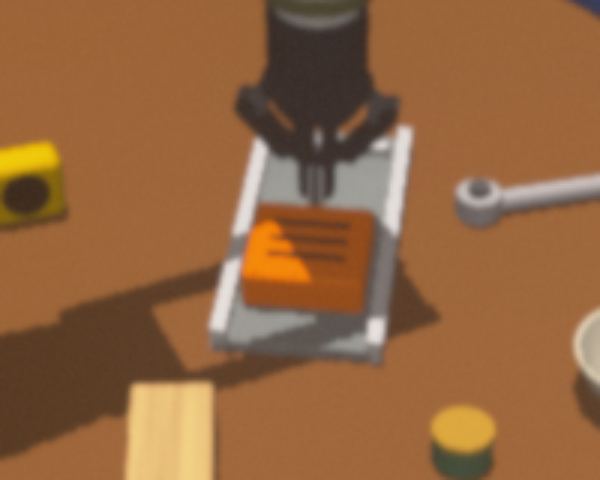

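The picture shows the cover still shut at crop (310,255), with the fingertips at (318,200), apparently beyond or above it. The push felt no force, so the commanded height is in doubt. I'll triangulate the fingertip.

```bash
python3 - <<'E'
from h import *
ms,mt=env.camera_model('side'),env.camera_model('top')
def proj(m,p):
    f=240/np.tan(np.radians(m['vertical_fov'])/2)
    c=R.from_quat(m['orientation']).inv().apply(np.array(p)-m['origin']); return np.round([m['cx']+f*c[0]/c[2],m['cy']+f*c[1]/c[2]],1)
cr=lambda q:((q-[200,100])*3).round()
for p in ([512.5,111.1,23.5],[537.6,235,24.8],[537.6,235,60],[520,150,29.5],[520,150,45.5],[538,242,45.5]): print(p,cr(proj(ms,p)),proj(mt,p))
T=env.grab_frame('top'); a=T[190:300,150:300]
S=env.grab_frame('side')[120:240,230:350]
cv2.imwrite('pics/both.png',np.hstack([cv2.resize(a,(400,293),interpolation=2),cv2.resize(S,(293,293),interpolation=2)]))
W=env.grab_frame('wrist'); cv2.imwrite('pics/w.png',W); rel([0,0,0])
E
```

```text
[512.5, 111.1, 23.5] [293. 331.] [279.1 254.3]
[537.6, 235, 24.8] [314. 226.] [232.5 246.1]
[537.6, 235, 60] [314. 190.] [230.1 244.4]
[520, 150, 29.5] [300. 291.] [264.2 251.7]
[520, 150, 45.5] [300. 275.] [263.5 251. ]
[538, 242, 45.5] [314. 200.] [228.5 245.1]
t 5.65 pos [537.5 234.8  24.8] yaw 79.0 tool shift cm [-33.32 -48.27   2.48] F [-0.1 -1.  -0.9]
```

View pics/both.png

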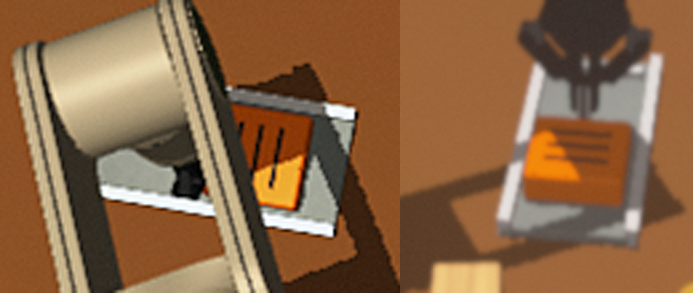

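View pics/w.png

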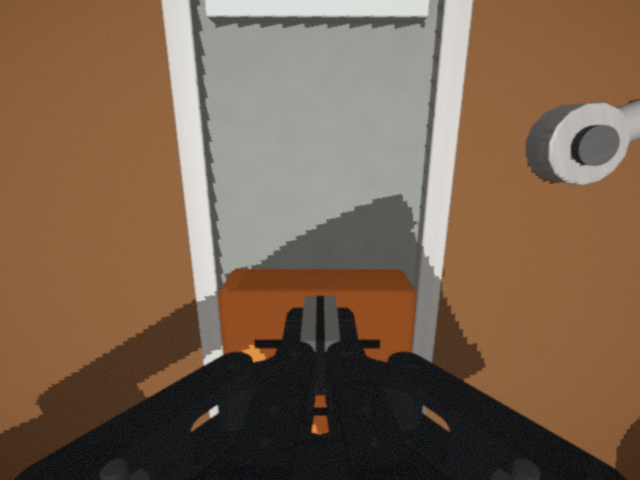

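All three views agree. The fingers (wrist (320,310), side tip about 26 crop px above the projected TCP) passed over the cover, which hasn't moved, so the real tips sit about 25 mm higher than the reported TCP. I'll lift, go back behind the cover and come down lower.

```bash
python3 -m jog '{"grip":[0,0,0,0,0,0,0,0,0,0],"translation":[[0,0,-1.5],[0,0,-2.5],[-2,0,-1],[-3,0,0],[-3,0,0],[-3,0,0],[-1.8,0,1],[0,0,2],[0,0,1.5],[0,0,0.4]],"twist":[[0,0,0],[0,0,0],[0,0,0],[0,0,0],[0,0,0],[0,0,0],[0,0,0],[0,0,0],[0,0,0],[0,0,0]]}'
python3 -m jog '{"grip":[0,0,0],"translation":[[0,0,0.7],[0,0,0.7],[0,0,0]],"twist":[[0,0,0],[0,0,0],[0,0,0]]}'
python3 - <<'E'
from h import *
rel([513,112,2])
cv2.imwrite('pics/side3.png',cv2.resize(env.grab_frame('side')[150:230,250:350],None,fx=6,fy=6,interpolation=2))
E
```

```text
clock: 6.65
ee_pos: [511.8, 109.2, 24.4]
tool_rot: [0.772, 0.636, -0.001, -0.001]
contact_force: [-0.0, -0.1, -0.1]
finger_gap: 0.1
finger_force: 0.0
clock: 6.95
ee_pos: [512.6, 109.5, 11.0]
tool_rot: [0.772, 0.636, -0.001, -0.0]
contact_force: [-0.3, 0.5, -0.6]
finger_gap: -0.2
finger_force: 0.0
t 6.95 pos [512.6 109.5  11. ] yaw 79.0 tool shift cm [ 0.25 -0.    0.9 ] F [-0.3  0.5 -0.6]
```

View pics/side3.png

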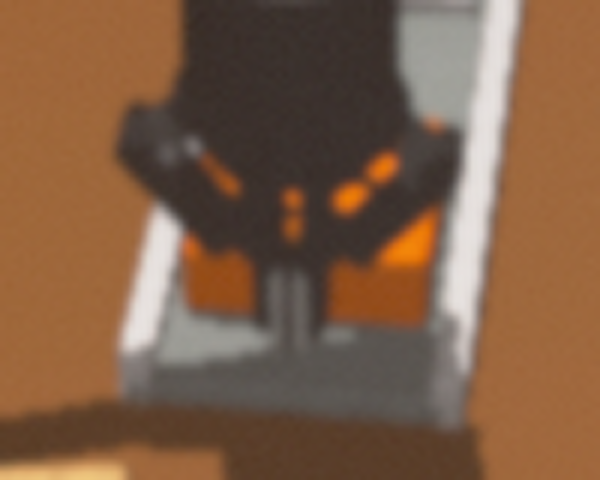

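The tips are at about (298,207) in the image, roughly 21 mm above the reported TCP. That puts them at z≈32, in front of the rear face. I'll lower 7 mm and push gently to find contact.

```bash
python3 -m jog '{"grip":[0,0,0],"translation":[[0,0,0.4],[0,0,0.3],[0,0,0]],"twist":[[0,0,0],[0,0,0],[0,0,0]]}'
python3 -m jog '{"grip":[0,0,0,0,0,0,0],"translation":[[0.4,0,0],[0.6,0,0],[0.6,0,0],[0.6,0,0],[0.6,0,0],[0.6,0,0],[0.6,0,0]],"twist":[[0,0,0],[0,0,0],[0,0,0],[0,0,0],[0,0,0],[0,0,0],[0,0,0]]}'
python3 -c "
from h import *
rel([537,237,4])"
```

```text
clock: 7.3
ee_pos: [512.8, 109.3, 4.4]
tool_rot: [0.772, 0.636, -0.0, -0.0]
contact_force: [-0.3, 0.1, 0.5]
finger_gap: 0.1
finger_force: 0.0
clock: 8.0
ee_pos: [520.8, 148.7, 4.9]
tool_rot: [0.772, 0.636, -0.0, 0.0]
contact_force: [-0.1, -4.3, 1.7]
finger_gap: -0.3
finger_force: 1.7
t 8.0 pos [520.8 148.7   4.9] yaw 79.0 tool shift cm [ 8.98 -0.09  0.08] F [-0.1 -4.3  1.7]
```

Contact shows about 4 N, so the cover is sliding. Carry on, slowing near the stop.

```bash
python3 -m jog '{"grip":[0,0,0,0,0,0,0,0,0,0,0,0],"translation":[[0.6,0,0],[0.6,0,0],[0.6,0,0],[0.6,0,0],[0.6,0,0],[0.6,0,0],[0.6,0,0],[0.6,0,0],[0.6,0,0],[0.6,0,0],[0.5,0,0],[0.4,0,0]],"twist":[[0,0,0],[0,0,0],[0,0,0],[0,0,0],[0,0,0],[0,0,0],[0,0,0],[0,0,0],[0,0,0],[0,0,0],[0,0,0],[0,0,0]]}'
python3 -m jog '{"grip":[0,0,0,0],"translation":[[0.3,0,0],[0.3,0,0],[0.3,0,0],[0.3,0,0]],"twist":[[0,0,0],[0,0,0],[0,0,0],[0,0,0]]}'
python3 -c "
from h import *
rel([537,237,4])"
```

```text
clock: 9.2
ee_pos: [534.1, 216.7, 4.8]
tool_rot: [0.772, 0.636, 0.0, 0.0]
contact_force: [0.2, -3.9, 2.2]
finger_gap: -0.1
finger_force: 1.7
clock: 9.6
ee_pos: [536.3, 228.2, 4.8]
tool_rot: [0.772, 0.636, 0.0, 0.0]
contact_force: [0.0, -2.7, 2.7]
finger_gap: 0.4
finger_force: 1.6
t 9.6 pos [536.3 228.2   4.8] yaw 79.0 tool shift cm [ 0.88 -0.1   0.08] F [ 0.  -2.7  2.7]
```

```bash
python3 -m jog '{"grip":[0,0,0],"translation":[[0.2,0,0],[0.2,0,0],[0.2,0,0]],"twist":[[0,0,0],[0,0,0],[0,0,0]]}'
python3 -m jog '{"grip":[0,0],"translation":[[0.15,0,0],[0.15,0,0]],"twist":[[0,0,0],[0,0,0]]}'
python3 -m jog '{"grip":[0,0],"translation":[[0.15,0,0],[0,0,0]],"twist":[[0,0,0],[0,0,0]]}'
```

```text
clock: 9.9
ee_pos: [537.4, 234.0, 4.8]
tool_rot: [0.772, 0.636, 0.0, 0.0]
contact_force: [0.7, -2.9, 2.3]
finger_gap: 0.5
finger_force: 1.6
clock: 10.1
ee_pos: [537.8, 236.5, 4.7]
tool_rot: [0.772, 0.636, -0.0, 0.0]
contact_force: [-1.1, -9.9, 6.6]
finger_gap: -0.1
finger_force: 5.4
clock: 10.3
ee_pos: [537.9, 236.4, 4.8]
tool_rot: [0.772, 0.636, -0.002, 0.001]
contact_force: [-2.8, -12.2, 7.9]
finger_gap: -0.1
finger_force: 6.4
```

Force rises to 12 N with no more travel, so the cover is on the stop. Back off, lift and check from the cameras.

```bash
python3 -m jog '{"grip":[0,0,0,0,0,0,0,0,0],"translation":[[-0.5,0,0],[-1.5,0,0],[-2,0,0],[0,0,-2],[0,0,-4],[0,0,-4],[0,0,-4],[-2,0,-3],[-4,0,0]],"twist":[[0,0,0],[0,0,0],[0,0,0],[0,0,0],[0,0,0],[0,0,0],[0,0,0],[0,0,0],[0,0,0]]}'
python3 -m jog '{"grip":[0,0,0,0,0,0,0],"translation":[[-4,0,0],[-4.5,0,0],[-5,0,0],[-5,0,0],[-5,0,0],[-4,0,0],[-2,0,0]],"twist":[[0,0,0],[0,0,0],[0,0,0],[0,0,0],[0,0,0],[0,0,0],[0,0,0]]}'
python3 - <<'E'
from h import *
np.set_printoptions(precision=1,suppress=True)
T=env.grab_frame('top');S=env.grab_frame('side');mt=env.camera_model('top');ms=env.camera_model('side')
cv2.imwrite('pics/top4.png',T);cv2.imwrite('pics/side4.png',S)
for A,m,roi in((T,mt,(165,205,290,285)),(S,ms,(265,130,345,225))):
    c=blob(A,roi,(5,200,200),(24,255,255)); P=np.array([plane(m,x,45.5)[:2] for x in cv2.boxPoints(cv2.minAreaRect(c))]); print(P.mean(0),(P.mean(0)-[529,196])@[.191,.9816],cv2.contourArea(c))
rel([504,-318.5,120])
cv2.imwrite('pics/both4.png',np.vstack([cv2.resize(T[200:290,160:300],None,fx=3,fy=3),cv2.resize(S[110:230,220:360],None,fx=3,fy=3)[:320]]))
E
```

```text
clock: 11.2
ee_pos: [521.9, 141.7, 180.6]
tool_rot: [0.771, 0.637, 0.004, 0.002]
contact_force: [1.5, -1.0, 0.3]
finger_gap: 0.3
finger_force: 0.0
clock: 11.9
ee_pos: [461.2, -152.4, 174.5]
tool_rot: [0.773, 0.635, -0.0, 0.0]
contact_force: [0.6, 0.1, 0.5]
finger_gap: -0.0
finger_force: 0.0
[548.4 294.1] 99.9714622287668 1125.5
[561.6 284.4] 93.03649271393083 527.5
t 12.0 pos [ 461.5 -151.9  174.4] yaw 78.8 tool shift cm [-15.5   7.4   5.4] F [0.9 0.3 0.2]
```

View pics/both4.png

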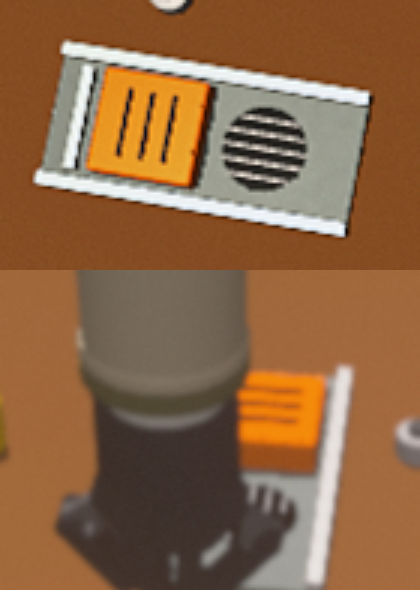

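The top view shows the cover against the stop, shifted 100.0 mm, with the grate uncovered. Now go above green.

```bash
python3 -m jog '{"grip":[0,0,0,0,0,0,0],"translation":[[-2,1,0],[-3,1.4,0],[-3,1.4,0],[-3,1.4,0],[-3,1.4,0],[-1.5,0.8,0],[0,0,0]],"twist":[[0,0,0],[0,0,0],[0,0,0],[0,0,0],[0,0,0],[0,0,0],[0,0,0]]}'
python3 -m jog '{"grip":[0,0,0,0,0],"translation":[[0,0,2.5],[0,0,4],[0,0,3],[0,0,1.5],[0,0,0]],"twist":[[0,0,0],[0,0,0],[0,0,0],[0,0,0],[0,0,0]]}'
python3 - <<'E'
from h import *
rel([504,-318.5,45])
S=env.grab_frame('side');W=env.grab_frame('wrist')
cv2.imwrite('pics/w5.png',W);cv2.imwrite('pics/s5.png',S)
f=lambda m,p:(lambda c,k:np.round([m['cx']+k*c[0]/c[2],m['cy']+k*c[1]/c[2]],1))(R.from_quat(m['orientation']).inv().apply(np.array(p)-m['origin']),240/np.tan(np.radians(m['vertical_fov'])/2))
for z in (0,21,25):
    p=env.read_state()['ee_pos']+[0,0,z]; print(z,f(env.camera_model('side'),p),f(env.camera_model('wrist'),p))
print('green',f(env.camera_model('side'),[504,-318.5,68]),f(env.camera_model('wrist'),[504,-318.5,68]))
cv2.imwrite('pics/both5.png',np.hstack([cv2.resize(S[260:400,250:370],(360,420)),cv2.resize(W,None,fx=.68,fy=.68)[:420]]) if 0 else np.hstack([cv2.resize(S[260:400,250:370],(360,420)),cv2.resize(W[60:480,100:540],(440,420))]))
E
```

```text
clock: 12.7
ee_pos: [505.9, -316.4, 174.0]
tool_rot: [0.772, 0.636, 0.0, -0.0]
contact_force: [-0.9, 0.1, 0.1]
finger_gap: 0.1
finger_force: 0.0
clock: 13.2
ee_pos: [504.1, -313.2, 62.1]
tool_rot: [0.771, 0.636, -0.0, -0.003]
contact_force: [-0.0, 0.1, -0.6]
finger_gap: -0.2
finger_force: 0.0
t 13.2 pos [ 504.1 -313.2   62.1] yaw 79.0 tool shift cm [-0.53  0.1   1.71] F [-0.   0.1 -0.6]
0 [311.2 357.1] [318.5 285.4]
21 [311.3 349.6] [318.4 304.7]
25 [311.3 348.1] [318.3 308.9]
green [309.9 358. ] [315.  293.3]
```

View pics/both5.png

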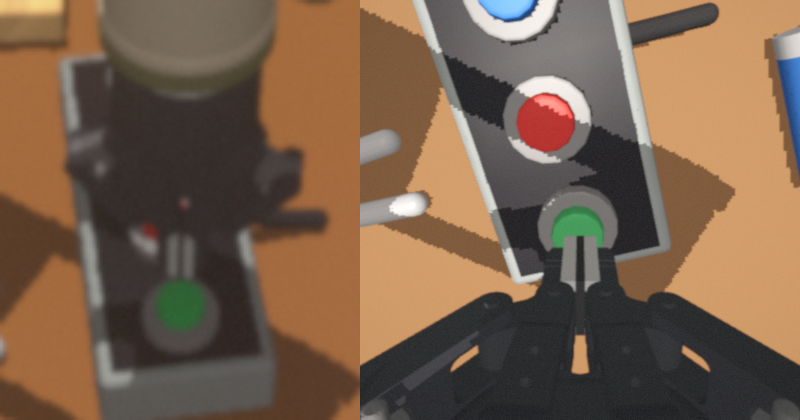

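In the wrist view the tip is at about (319,297) and the green cap is centred at about (318,293), lined up sideways. By the calibration the tool needs 5 mm back along tool x. Red is well clear. I'll shift, then descend slowly while watching the force.

```bash
python3 -m jog '{"grip":[0,0,0,0],"translation":[[-0.5,0.05,0],[0,0,0.5],[0,0,0.4],[0,0,0]],"twist":[[0,0,0],[0,0,0],[0,0,0],[0,0,0]]}'
python3 -m jog '{"grip":[0,0,0],"translation":[[0,0,0.2],[0,0,0.1],[0,0,0]],"twist":[[0,0,0],[0,0,0],[0,0,0]]}'
python3 -m jog '{"grip":[0,0,0],"translation":[[0,0,0.1],[0,0,0.1],[0,0,0]],"twist":[[0,0,0],[0,0,0],[0,0,0]]}'
```

```text
clock: 13.7
ee_pos: [504.9, -320.5, 55.3]
tool_rot: [0.772, 0.636, -0.0, -0.0]
contact_force: [0.7, -0.8, -0.5]
finger_gap: -0.2
finger_force: 0.0
clock: 14.0
ee_pos: [505.1, -320.5, 52.5]
tool_rot: [0.772, 0.636, -0.0, -0.0]
contact_force: [-0.7, -0.6, 0.2]
finger_gap: -0.1
finger_force: 0.0
clock: 14.3
ee_pos: [505.2, -320.6, 50.6]
tool_rot: [0.772, 0.636, -0.0, -0.0]
contact_force: [0.5, 0.5, -0.6]
finger_gap: 0.1
finger_force: 0.0
```

```bash
python3 -m jog '{"grip":[0,0,0],"translation":[[0.15,-0.05,0.1],[0,0,0.1],[0,0,0]],"twist":[[0,0,0],[0,0,0],[0,0,0]]}'
python3 -m jog '{"grip":[0,0,0],"translation":[[0,0,0.1],[0,0,0.1],[0,0,0]],"twist":[[0,0,0],[0,0,0],[0,0,0]]}'
python3 -m jog '{"grip":[0,0,0],"translation":[[0,0,0.1],[0,0,0.1],[0,0,0]],"twist":[[0,0,0],[0,0,0],[0,0,0]]}'
```

```text
clock: 14.6
ee_pos: [505.0, -318.9, 48.6]
tool_rot: [0.772, 0.636, -0.0, -0.0]
contact_force: [-0.1, 0.1, 0.1]
finger_gap: 0.2
finger_force: 0.0
clock: 14.9
ee_pos: [504.9, -319.0, 46.6]
tool_rot: [0.772, 0.636, -0.0, -0.0]
contact_force: [1.4, -0.5, -0.7]
finger_gap: -0.1
finger_force: 0.0
clock: 15.2
ee_pos: [504.9, -319.0, 44.6]
tool_rot: [0.772, 0.636, -0.0, -0.0]
contact_force: [1.1, 0.1, -0.0]
finger_gap: -0.1
finger_force: 0.0
```

```bash
python3 -m jog '{"grip":[0,0,0],"translation":[[0,0,0.1],[0,0,0.1],[0,0,0]],"twist":[[0,0,0],[0,0,0],[0,0,0]]}'
python3 -m jog '{"grip":[0,0,0],"translation":[[0,0,0.1],[0,0,0.1],[0,0,0]],"twist":[[0,0,0],[0,0,0],[0,0,0]]}'
python3 -m jog '{"grip":[0,0,0],"translation":[[0,0,0.1],[0,0,0.1],[0,0,0]],"twist":[[0,0,0],[0,0,0],[0,0,0]]}'
```

```text
clock: 15.5
ee_pos: [504.9, -319.0, 42.6]
tool_rot: [0.772, 0.636, -0.0, -0.0]
contact_force: [0.5, -0.8, -0.9]
finger_gap: -0.3
finger_force: 0.0
clock: 15.8
ee_pos: [504.9, -319.0, 40.6]
tool_rot: [0.772, 0.636, -0.0, -0.0]
contact_force: [0.7, -0.0, 0.2]
finger_gap: -0.3
finger_force: 0.0
clock: 16.1
ee_pos: [505.1, -319.1, 38.7]
tool_rot: [0.772, 0.636, -0.0, 0.0]
contact_force: [-0.1, 0.4, 0.1]
finger_gap: 0.2
finger_force: 0.0
```

```bash
python3 - <<'E'
from h import *
W=env.grab_frame('wrist');S=env.grab_frame('side');cv2.imwrite('pics/w6.png',W)
c=blob(W,(150,100,500,470),(45,110,60),(85,255,255)); print('wrist green',cv2.boundingRect(c),cv2.contourArea(c))
c=blob(S,(280,330,340,390),(45,110,60),(85,255,255)); print('side green',cv2.boundingRect(c))
S0=cv2.imread('pics/side0.png'); c=blob(S0,(280,330,340,390),(45,110,60),(85,255,255)); print('side0 green',cv2.boundingRect(c))
hs=cv2.cvtColor(W,cv2.COLOR_BGR2HSV); print('col306',[(y,*hs[y,308]) for y in range(240,330,6)])
sc=cv2.cvtColor(S,cv2.COLOR_BGR2HSV); print('side col310',[(y,*sc[y,309]) for y in range(336,374,2)])
f=lambda m,p:(lambda c,k:np.round([m['cx']+k*c[0]/c[2],m['cy']+k*c[1]/c[2]],1))(R.from_quat(m['orientation']).inv().apply(np.array(p)-m['origin']),240/np.tan(np.radians(m['vertical_fov'])/2))
print('green pred',f(env.camera_model('wrist'),[504,-318.5,68]), f(env.camera_model('side'),[504,-318.5,68]))
for z in(22,29,32): print(z,f(env.camera_model('side'),env.read_state()['ee_pos']+[-2,-11,z]))
E
```

```text
wrist green (286, 278, 59, 35) 904.5
side green (303, 360, 14, 9)
side0 green (303, 353, 15, 15)
col306 [(240, np.uint8(162), np.uint8(14), np.uint8(90)), (246, np.uint8(173), np.uint8(12), np.uint8(86)), (252, np.uint8(165), np.uint8(18), np.uint8(83)), (258, np.uint8(13), np.uint8(18), np.uint8(98)), (264, np.uint8(10), np.uint8(12), np.uint8(126)), (270, np.uint8(5), np.uint8(13), np.uint8(122)), (276, np.uint8(12), np.uint8(10), np.uint8(124)), (282, np.uint8(67), np.uint8(142), np.uint8(126)), (288, np.uint8(68), np.uint8(135), np.uint8(159)), (294, np.uint8(67), np.uint8(135), np.uint8(157)), (300, np.uint8(17), np.uint8(13), np.uint8(136)), (306, np.uint8(19), np.uint8(15), np.uint8(138)), (312, np.uint8(19), np.uint8(15), np.uint8(140)), (318, np.uint8(21), np.uint8(13), np.uint8(136)), (324, np.uint8(23), np.uint8(15), np.uint8(138))]
side col310 [(336, np.uint8(8), np.uint8(58), np.uint8(53)), (338, np.uint8(5), np.uint8(58), np.uint8(53)), (340, np.uint8(8), np.uint8(41), np.uint8(50)), (342, np.uint8(12), np.uint8(52), np.uint8(49)), (344, np.uint8(3), np.uint8(49), np.uint8(47)), (346, np.uint8(13), np.uint8(37), np.uint8(48)), (348, np.uint8(11), np.uint8(37), np.uint8(55)), (350, np.uint8(11), np.uint8(26), np.uint8(80)), (352, np.uint8(13), np.uint8(19), np.uint8(95)), (354, np.uint8(9), np.uint8(19), np.uint8(95)), (356, np.uint8(11), np.uint8(21), np.uint8(95)), (358, np.uint8(15), np.uint8(21), np.uint8(96)), (360, np.uint8(15), np.uint8(22), np.uint8(94)), (362, np.uint8(38), np.uint8(22), np.uint8(93)), (364, np.uint8(61), np.uint8(101), np.uint8(98)), (366, np.uint8(64), np.uint8(144), np.uint8(101)), (368, np.uint8(62), np.uint8(124), np.uint8(97)), (370, np.uint8(51), np.uint8(45), np.uint8(80)), (372, np.uint8(11), np.uint8(27), np.uint8(76))]
green pred [315.7 312.8] [309.9 358. ]
22 [309.9 366.4]
29 [309.9 363.9]
32 [309.9 362.9]
```

The tip's lower edge (side row 363) puts it at z≈70, just above the cap. The offset is nearer 30 mm, and the wrist view says to go 3 mm forward. Adjust and continue down.

```bash
python3 -m jog '{"grip":[0,0],"translation":[[0.3,0,0],[0,0,0]],"twist":[[0,0,0],[0,0,0]]}'
python3 -m jog '{"grip":[0,0,0],"translation":[[0,0,0.1],[0,0,0.1],[0,0,0]],"twist":[[0,0,0],[0,0,0],[0,0,0]]}'
python3 -m jog '{"grip":[0,0,0],"translation":[[0,0,0.1],[0,0,0.1],[0,0,0]],"twist":[[0,0,0],[0,0,0],[0,0,0]]}'
```

```text
clock: 16.4
ee_pos: [505.7, -315.7, 38.7]
tool_rot: [0.772, 0.636, 0.0, -0.0]
contact_force: [-0.6, 1.3, 0.4]
finger_gap: -0.3
finger_force: 0.0
clock: 16.7
ee_pos: [505.8, -316.0, 36.8]
tool_rot: [0.772, 0.636, 0.0, 0.0]
contact_force: [0.1, 1.3, 3.4]
finger_gap: -0.1
finger_force: 1.2
clock: 17.0
ee_pos: [505.8, -316.1, 34.9]
tool_rot: [0.772, 0.636, 0.0, 0.0]
contact_force: [0.4, 2.6, 3.6]
finger_gap: -0.0
finger_force: 1.7
```

Contact on the cap at 3.4 N. Press on until it bottoms.

```bash
python3 -m jog '{"grip":[0,0,0],"translation":[[0,0,0.1],[0,0,0.1],[0,0,0]],"twist":[[0,0,0],[0,0,0],[0,0,0]]}'
python3 -m jog '{"grip":[0,0],"translation":[[0,0,0.1],[0,0,0]],"twist":[[0,0,0],[0,0,0]]}'
```

```text
clock: 17.3
ee_pos: [505.8, -316.1, 32.8]
tool_rot: [0.772, 0.636, 0.0, 0.0]
contact_force: [0.6, 2.1, 4.4]
finger_gap: 0.1
finger_force: 2.3
clock: 17.5
ee_pos: [505.9, -316.2, 32.5]
tool_rot: [0.772, 0.636, 0.0, 0.0]
contact_force: [-1.4, 3.3, 9.0]
finger_gap: 0.0
finger_force: 4.5
```

It stopped at 9 N after about 6 mm of travel. One more millimetre to be sure, then release straight up.

```bash
python3 -m jog '{"grip":[0,0,0],"translation":[[0,0,0.1],[0,0,0],[0,0,0]],"twist":[[0,0,0],[0,0,0],[0,0,0]]}'
python3 -m jog '{"grip":[0,0,0,0,0,0,0,0,0],"translation":[[0,0,-0.2],[0,0,-0.3],[0,0,-0.5],[0,0,-1],[0,0,-3],[0,0,-4],[0,0,-4],[0,0,-2],[0,0,0]],"twist":[[0,0,0],[0,0,0],[0,0,0],[0,0,0],[0,0,0],[0,0,0],[0,0,0],[0,0,0],[0,0,0]]}'
python3 - <<'E'
from h import *
S=env.grab_frame('side');T=env.grab_frame('top'); m=env.camera_model('top')
c=blob(S,(280,330,340,390),(45,110,60),(85,255,255)); print('side green',cv2.boundingRect(c))
c=blob(T,(165,205,290,285),(5,200,200),(24,255,255)); P=np.array([plane(m,x,45.5)[:2] for x in cv2.boxPoints(cv2.minAreaRect(c))]); print('cover',(P.mean(0)-[529,196])@[.191,.9816])
rel([0,0,0])
E
```

```text
clock: 17.8
ee_pos: [506.0, -316.2, 32.4]
tool_rot: [0.772, 0.636, 0.0, 0.0]
contact_force: [-4.8, 5.3, 14.6]
finger_gap: 0.0
finger_force: 7.9
clock: 18.7
ee_pos: [507.5, -318.0, 186.1]
tool_rot: [0.772, 0.636, 0.001, 0.004]
contact_force: [0.0, -0.9, 0.3]
finger_gap: 0.1
finger_force: 0.0
side green (303, 353, 14, 16)
cover 99.9714622287668
t 18.8 pos [ 505.6 -316.4  181.1] yaw 79.0 tool shift cm [ 21.39 -55.69  18.07] F [-0.  -0.3 -1.5]
```

The button bottomed at 14.6 N and is back up (same pixels as at the start). The cover is still open by 100.0 mm and the robot is clear.

```bash
python3 -c "
from plant import env
print(env.job_done())"
```

```text
the job is handed in; nothing more can be done
None
```

The job is handed in (no verdict came back): the first push passed over the cover because the fingertips sat about 30 mm higher than reported, but the second opened it the full 100 mm to its stop, and green was then pressed fully in (peak reading 14.6 N) and sprang back, with no other contact felt.

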